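# Unload the drying bar and close the limb tray

## Robot

A 6-joint arm with a two-finger parallel gripper is mounted at the origin on the work surface. World frame = base frame: x ahead of the robot, y to its left, z up, the work surface at z = 0. Lengths are in m, angles in rad, forces in N, time in s.
With the tool pointing down it reaches from about 0.4 to 0.925 m from the base axis. Payload 3.4 kg.
Tool frame: the origin (TCP) lies on the mounting face of the last link; the fingertips stand 173 mm ahead of it and the grasp point (between the pads) lies 155 mm ahead of it; x points along the fingers, y is the direction in which the jaws open and shut, and the axes are right-handed (so a half turn about x gives the same grasp; the last joint's range is limited). The gripper opens to 85 mm and grips with 20 to 120 N. Pads are 22 mm wide; open, the fingers measure 114 mm over their backs; the gripper's body (76 mm by 85 mm) begins 54 mm behind the grasp point. The pads swing forward as they close: fully open they stand 13 mm farther back than shut.
Start: joints at [1.165, 0.307, 1.506, -0, 1.328, -0.073], TCP at [0.187, 0.544, 0.405] pointing down, gripper open.
Joint ranges: [-3.12, 3.12], [-1.05, 2.28], [0.14, 2.33], [-1.42, 4.57], [0.1, 2.73], [-2.68, 2.68]. Speed limits (rad/s): [2.57, 2.57, 3.14, 3.14, 3.14, 3.14].

## Interface

Orientations are given as a unit quaternion [w, x, y, z].
In Python, from bench import state, optics, order, find_in gives the robot as it stands.
- The arm moves only by the tool step_arm, never from a script. Its argument "targets" is a list of rows, each a list of 3 entries, a list of its own where there are three numbers: the closure, from 0 (fully open) to 1 (shut), then the shift along the world's x, y, z in mm, then the turn, a rotation vector about the world's x, y, z in rad. In form: [[jaw, [x, y, z], [ax, ay, az]], ...]. A call has 1 to 8 rows; each row is the pose to reach, as a shift and turn from the pose commanded when the call began; what a row does not reach only later rows make up. A row lasts 1/10 s, in which the tool goes at most 50 mm and 8.59 degrees, less where a joint would pass 70% of its speed; a pose out of reach is approached as far as the arm can. A call with a gripper value outside its range is refused whole. The fingers move at their own pace and stop on an object; "squeeze" is the grip in N (left out, the last holds). Time passes only in rows, so rows that repeat a pose let the fingers close. It gives the time, the measured TCP pose, the force and the opening at its end, in the units of the state.
- state(): the state, without advancing time (a new reading comes with each control period).
- optics.read_camera(name): name is "scene" or "top"; returns the picture (420x560x3 uint8, red, green, blue); there is no depth.
- optics.camera_info(name): a dict with "intrinsics" (3x3 intrinsics, pixels), "k1" (the pictures are not rectified: a ray, as slopes to the right and down, at radius r is drawn at 1 + k1 r^2 times it, then the intrinsics apply), "R" (3x3) and "t" (3): a world point X has camera coordinates R X + t. Camera axes: x right, y down, z forward; pixel columns grow to the right and rows downward; lengths in m; the calibration is good to about 2 mm. A picture is of the moment at which its call begins. camera_info takes no time and is no camera call.
- order.close_job(): hands the job in, once; it reports no verdict.
Trained networks look in the newest picture that a camera, given by its name, has taken for a name from the list of things; names that differ only in an ending like _2 or _b are one class to them, and where a whole thing is asked for, a point or a joint stands for the part that bears it (a point fixed in the world has none). Each returns a list of dicts, best first, with "score" (0 to 1); they miss things now and then, are a little off and sometimes report something else, mostly with a low value. They report only what shows in the picture. A call takes as long as a camera call. They do not tell look-alikes from the thing itself.
- find_in(camera, label): "point" ([column, row] in pixels, amid what is visible of it).
The state is a dict: "t": time; "joints": joint angles; "qvel": joint speeds; "effort": joint torques, N m; "tcp_pos": TCP position; "tool_rot": TCP orientation; "ft_force": force on the tool from outside, world axes, zero at the start; "wrist_torque": the same for the moment, N m; "grip_width": finger opening in m.
Only numpy, scipy, OpenCV 4.12 (cv2) and the standard library are available. Lean on these libraries where they do the work, as an engineer would, in place of code of your own. Each camera call takes 0.05 s, during which the arm holds its last target. There are 200 camera calls.

## Task

The painted puppet limb segments on the drying bar (two to four of them) are dry and go into the long wooden tray: lift the tray's lid straight off its two dowel pins and lay it on the middle of the green cutting mat, then slide every segment off the free end of the bar and lay it on its side on the tray floor. When all are in, put the lid back over both pins, level, until it sits flush and fully home on the rim; leave the other things on the bench where they are.

Things in the scene. Friction and masses are not known exactly. Their poses are not given: they have to be found in the camera images.
- bar_tip (a point): the free (open) end of a horizontal round steel drying bar, 10 mm thick, its axis 180 mm above the bench; the point lies on the bar's axis at its tip. The bar is fixed at its other end to a green post (36 x 30 mm, 211 mm high, on a 130 x 100 mm steel base plate 16 mm thick) that is bolted down. The stand's own y axis runs along the bar from the tip towards the post, z is up
- bar_root (a point): the point on the bar's axis where it enters the face of the green post, 310 mm from the tip; same axes
- tray_floor (a point): centre of the inner floor (6 mm above the bench) of a long open wooden tray that is fixed to the bench: inside 290 mm along its y by 110 mm along its x, walls 50 mm high above the floor; outside 335 x 122 mm. Its long axis is y, z is up
- tray_rim (a point): centre of the tray's mouth at rim height, 56 mm above the bench; the closed lid's underside lies on this level. Same axes as the tray floor
- pin_a (a point): tip of the steel dowel pin on the tray's end at +y: 12 mm thick with a tapered tip, standing 24 mm above the rim, 157 mm from the tray's centre
- pin_b (a point): tip of the same kind of pin on the tray's end at -y, 157 mm from the centre
- lid_under (a point): centre of the underside of the loose plywood lid: plate 130 mm (its x) by 345 mm (its y), 10 mm thick, 0.3 kg, with two 16 mm through holes on its long centre line 157 mm either side of the centre, one for each pin (it fits either way round). At the start it lies closed on the tray, over the pins. z points up out of its top
- mat_mid (a point): centre of the top face, 3 mm above the bench, of a green cutting mat with white grid lines, 150 mm (x) by 360 mm (y), fixed to the bench: the place to lay the lid down meanwhile. z is up
- lid_grip (a point): grip point on the lid's handle, 34 mm above its underside: a dark wooden bar standing on the plate's centre, 20 mm thick (lid x), 80 mm long (lid y), from 10 to 52 mm above the underside
- red_mid (a point): centre of the red puppet limb segment (may be absent): a painted wooden block 44 mm (x) by 60 mm (y) by 44 mm (z) with a pale stripe near each end, 65 g, with a 22 mm square bore right through along its y. At the start it hangs threaded on the drying bar, its centre 6 mm below the bar's axis, free to slide along the bar and to lift 6 mm until the bar is in mid-bore
- blue_mid (a point): centre of the blue puppet limb segment (may be absent): a painted wooden block 44 mm (x) by 60 mm (y) by 44 mm (z) with a pale stripe near each end, 65 g, with a 22 mm square bore right through along its y. At the start it hangs threaded on the drying bar, its centre 6 mm below the bar's axis, free to slide along the bar and to lift 6 mm until the bar is in mid-bore
- yellow_mid (a point): centre of the yellow puppet limb segment (may be absent): a painted wooden block 44 mm (x) by 60 mm (y) by 44 mm (z) with a pale stripe near each end, 65 g, with a 22 mm square bore right through along its y. At the start it hangs threaded on the drying bar, its centre 6 mm below the bar's axis, free to slide along the bar and to lift 6 mm until the bar is in mid-bore
- green_mid (a point): centre of the green puppet limb segment (may be absent): a painted wooden block 44 mm (x) by 60 mm (y) by 44 mm (z) with a pale stripe near each end, 65 g, with a 22 mm square bore right through along its y. At the start it hangs threaded on the drying bar, its centre 6 mm below the bar's axis, free to slide along the bar and to lift 6 mm until the bar is in mid-bore
- paint_pot: bystander, to be left alone: white plastic paint pot with a red band, 84 mm across, 60 mm high; origin at the centre of its underside
- brush_jar: bystander, to be left alone: green glass jar with brushes in it, 76 mm across, 75 mm high, brushes to about 150 mm; origin at the centre of its underside
- glue: bystander, to be left alone: white glue bottle, 60 mm across, 120 mm high; origin at the centre of its underside
- varnish: bystander, to be left alone: amber jar with a brass cap, 72 mm across, 80 mm high; origin at the centre of its underside
- head: bystander, to be left alone: unpainted plaster puppet head, 86 mm across, 115 mm high; origin at the centre of its underside
- mallet: bystander, to be left alone: hammer 220 mm long lying on the bench; origin at the centre of its underside (in the middle of its length)
- mug: bystander, to be left alone: blue mug, 80 mm across, 90 mm high; origin at the centre of its underside
Not all that is in view belongs to the job. There is more than one size of the part that bears blue_mid; the job needs the smallest.

How it is judged:
On the way, in this order (a step that is already met when the one before it is completed fails the run):
1. the lid has been taken off and lies flat on the green mat, within 60 mm of its centre (horizontal distance between lid_under and mat_mid below 0.06 m and height (world z) of lid_under below 0.015 m and angle between lid_under's own z axis and vertical below 0.08 rad), for 0.2 s.
2. every limb segment that is there lies on its side on the floor of the tray, the lid not yet on (x of red_mid in the frame of tray_floor between -0.048 and 0.048 m and y of red_mid in the frame of tray_floor between -0.14 and 0.14 m and z of each of red_mid, blue_mid, yellow_mid, green_mid in the frame of tray_floor below 0.027 m and x of blue_mid in the frame of tray_floor between -0.048 and 0.048 m and y of blue_mid in the frame of tray_floor between -0.14 and 0.14 m and x of yellow_mid in the frame of tray_floor between -0.048 and 0.048 m and y of yellow_mid in the frame of tray_floor between -0.14 and 0.14 m and x of green_mid in the frame of tray_floor between -0.048 and 0.048 m and y of green_mid in the frame of tray_floor between -0.14 and 0.14 m and horizontal distance between lid_under and tray_rim above 0.03 m), for 0.2 s.
3. the lid is back fully home over both pins (x of lid_under in the frame of tray_rim between -0.005 and 0.005 m and y of lid_under in the frame of tray_rim between -0.005 and 0.005 m and z of lid_under in the frame of tray_rim between -0.004 and 0.004 m and angle between lid_under's own z axis and vertical below 0.03 rad and angle between the y axis of lid_under and the y axis of tray_rim, either way round below 0.05 rad), for 0.3 s.
At the end, for the whole second after the job is handed in: Every segment present lies on its side on the tray floor (centre under 27 mm above it, within 48 mm across and 140 mm along of the tray's centre); the lid lies on the rim over both pins: within 4 mm of rim level, centred to 5 mm, level to 0.03 rad, in line to 0.05 rad (all of step 3 and x of red_mid in the frame of tray_floor between -0.048 and 0.048 m and y of red_mid in the frame of tray_floor between -0.14 and 0.14 m and z of each of red_mid, blue_mid, yellow_mid, green_mid in the frame of tray_floor below 0.027 m and x of blue_mid in the frame of tray_floor between -0.048 and 0.048 m and y of blue_mid in the frame of tray_floor between -0.14 and 0.14 m and x of yellow_mid in the frame of tray_floor between -0.048 and 0.048 m and y of yellow_mid in the frame of tray_floor between -0.14 and 0.14 m and x of green_mid in the frame of tray_floor between -0.048 and 0.048 m and y of green_mid in the frame of tray_floor between -0.14 and 0.14 m); the robot touches nothing.
It fails at once if a bystander is shoved more than 40 mm (distance of any of paint_pot, brush_jar, glue, varnish, head, mallet, mug from where it was at the start of the episode above 0.04 m).
It fails at once if a bystander is knocked over (angle between any of paint_pot, brush_jar, glue, varnish, head, mug's own z axis and vertical above 0.5 rad).
Of limb_red, limb_blue, limb_yellow, limb_green only 2 to 4 are there at a start; the rules pass over those that are not, and their reading is None.
At some moment in a run one of lid may be knocked a few centimetres aside while the robot is not near it.
Once in a run the grip may slacken for a moment while it holds something.
It also fails if it takes over 210 s, if anything falls off the work surface, if the arm or the gripper's body presses on something with over 40 N, if the wrist force passes 120 N, or if a joint passes its speed limit or range.

## Working session

There is one attempt and no reset: what is moved stays moved. The work goes in short steps, Python scripts to look and compute and a tool call to move; the robot and the scene stay as the last step left them, time stands still between calls to the robot, and variables do not carry over. Pictures are saved under pics/ and viewed, about 12 in all and at most 16, crops included, and the job is handed in when it is done.

Besides the shell and the picture viewer there is one more tool, called after "Request:" as a command line: name --argument value ..., lists and objects as JSON in quotes. step_arm: Moves the arm, as the interface text tells. Its arguments: {"type":"object","properties":{"targets":{"type":"array"},"squeeze":{"type":"number"}},"required":["targets"]}

```bash
ls; mkdir -p pics; cat > h.py <<'E'
import numpy as np, cv2
from bench import state, optics, order, find_in
def shot(cam,name=None):
    im=np.array(optics.read_camera(cam))
    if name: cv2.imwrite(f'pics/{name}.png',im[:,:,::-1])
    return im
def ray(cam,uv):
    c=optics.camera_info(cam);K=np.array(c['intrinsics']);R=np.array(c['R']);t=np.array(c['t'])
    d=np.linalg.solve(K,[uv[0],uv[1],1])[:2]; u=d.copy()
    for _ in range(30): u=d/(1+c['k1']*(u@u))
    return -R.T@t, R.T@np.array([u[0],u[1],1])
def atz(cam,uv,z):
    o,d=ray(cam,uv); return o+d*(z-o[2])/d[2]
def proj(cam,X):
    c=optics.camera_info(cam);K=np.array(c['intrinsics']);X=np.array(c['R'])@np.array(X)+np.array(c['t'])
    u=X[:2]/X[2]; u=u*(1+c['k1']*(u@u)); return (K@[u[0],u[1],1])[:2]
E
python3 - <<'E'
from h import *
a=shot('scene','s0');b=shot('top','t0')
for c in('scene','top'):
    i=optics.camera_info(c);print(c,i['k1'],-np.array(i['R']).T@np.array(i['t']),np.array(i['R']).round(2).tolist())
for n,z in [('bar_tip',.18),('bar_root',.18),('tray_floor',.006),('lid_grip',.052),('pin_a',.08),('pin_b',.08),('mat_mid',.003),('red_mid',.196),('blue_mid',.196),('yellow_mid',.196),('green_mid',.196)]:
    for c in('top','scene'):
        for r in find_in(c,n)[:3]: print(n,c,np.round(r['point'],1),round(r['score'],2),atz(c,r['point'],z).round(3))
print(state())
E
```

```text
pics
scene -0.0999147848077602 [ 0.95544038 -0.50566164  1.09611506] [[0.77, 0.64, 0.0], [0.53, -0.63, -0.56], [-0.36, 0.43, -0.83]]
top -0.0053706241010911 [ 0.42646259 -0.01880174  1.488024  ] [[-0.01, -1.0, -0.01], [-1.0, 0.01, -0.06], [0.06, 0.01, -1.0]]
bar_tip top [238.4 157.5] 0.85 [0.657 0.119 0.18 ]
bar_tip top [203.1 161.7] 0.59 [0.646 0.223 0.18 ]
bar_tip scene [335.3 220.2] 0.96 [0.717 0.03  0.18 ]
bar_tip scene [312.7 298.5] 0.56 [ 0.805 -0.187  0.18 ]
bar_tip scene [210.3 265.1] 0.55 [ 0.552 -0.284  0.18 ]
bar_root top [241.5 159.1] 0.82 [0.652 0.11  0.18 ]
bar_root scene [339.  221.8] 0.63 [0.728 0.032 0.18 ]
bar_root scene [326.3 192.3] 0.38 [0.643 0.09  0.18 ]
tray_floor scene [300.1 189.8] 0.76 [0.509 0.154 0.006]
lid_grip top [209.6 230.9] 0.77 [0.446 0.226 0.052]
lid_grip top [422.  154.3] 0.63 [ 0.681 -0.454  0.052]
lid_grip top [105.8 242.3] 0.34 [0.414 0.557 0.052]
lid_grip scene [298.9 159.7] 0.69 [0.446 0.224 0.052]
pin_a scene [249.2 312.7] 0.66 [ 0.684 -0.291  0.08 ]
pin_a scene [294.6 190.9] 0.56 [0.529 0.094 0.08 ]
pin_b scene [249.2 312.7] 0.66 [ 0.684 -
[... 732 characters left out ...]
97 [0.65  0.074 0.196]
{'t': 1.2, 'joints': array([ 1.16549579e+00,  3.06806743e-01,  1.50641567e+00, -1.71258359e-05,
        1.32843617e+00, -7.34673569e-02]), 'qvel': array([-1.99143497e-04,  1.89655195e-03,  1.29338508e-03, -4.71886262e-05,
       -9.42090863e-04,  6.94002174e-04]), 'effort': array([-1.63333956e-03, -4.57495415e+01, -2.52333283e+01, -1.29299056e-04,
        9.64461397e-04,  4.83778717e-08]), 'tcp_pos': array([0.18732794, 0.54362369, 0.40469511]), 'tool_rot': array([ 0.69739678,  0.11675774,  0.69739642, -0.11680582]), 'ft_force': array([-0.02839677, -0.39309384, -0.52899599]), 'wrist_torque': array([0.00215349, 0.02961329, 0.02695633]), 'grip_width': 0.08527466648459821}
```

View pics/t0.png

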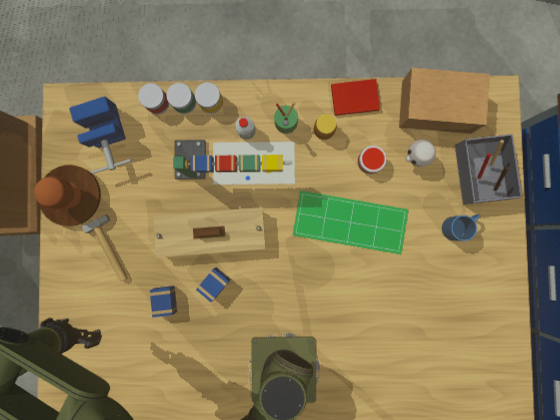

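View pics/s0.png

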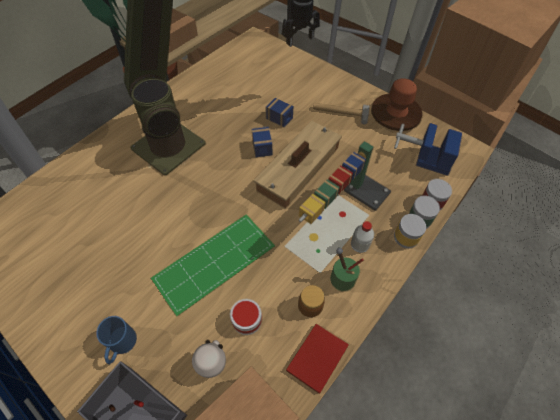

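The top view shows the bar running from the post at (180,162) to the tip at about (290,162), carrying blue (203,163), red (227,162), green (248,163) and yellow (271,163). The closed lid is at (209,232) with pins at (159,236) and (259,228), and the mat is at (350,222). Two blue blocks also lie on the bench at (212,284) and (162,301). I'll check in a close crop which blue is smallest.

```bash
python3 - <<'E'
from h import *
t=cv2.imread('pics/t0.png');s=cv2.imread('pics/s0.png')
a=cv2.resize(t[135:320,140:310],None,fx=3.2,fy=3.2,interpolation=cv2.INTER_CUBIC)
cv2.imwrite('pics/c_t0.png',a)
b=cv2.resize(s[90:240,240:400],None,fx=4,fy=4,interpolation=cv2.INTER_CUBIC)
cv2.imwrite('pics/c_s0.png',b)
E
```

```text
(no output)
```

View pics/c_t0.png

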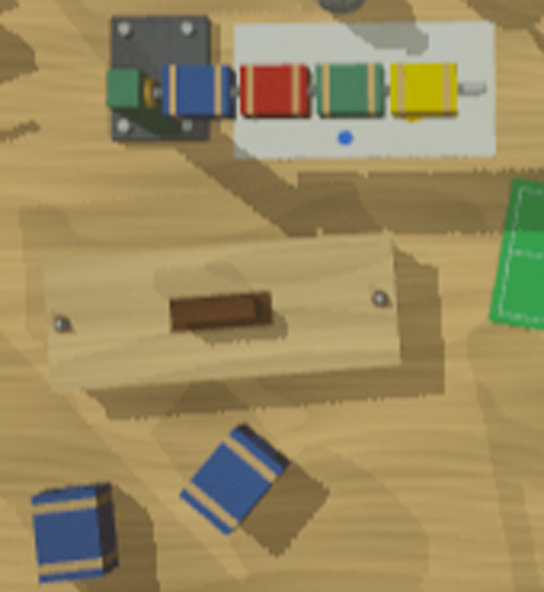

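View pics/c_s0.png

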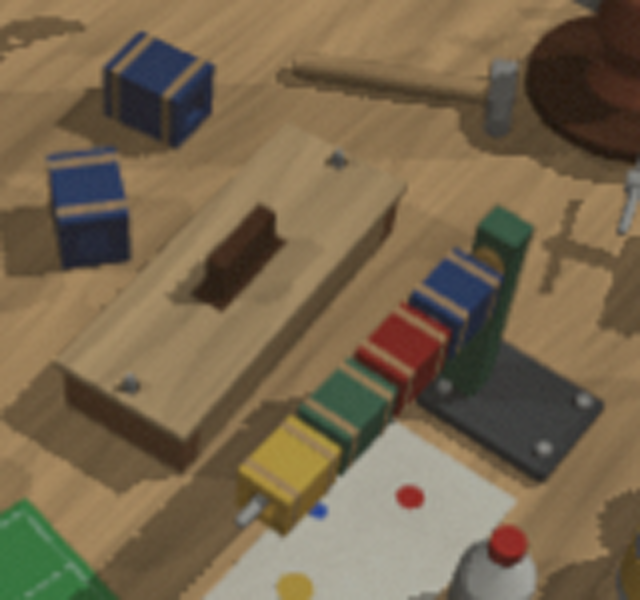

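Candidates for blue_mid: on the bar (203,163), and two on the bench at (213,285) and (162,301). In the crops the two bench blocks look larger, and the bar one matches the other segments in size. The task says the needed segments start on the bar, so I choose the bar one.

```bash
python3 - <<'E'
from h import *
T=lambda p:np.array(p)/3.2+[140,135]
S=lambda p:np.array(p)/4+[240,90]
pts={'pa':((61,323),(336,158),.08),'pb':((380,298),(129,382),.08),
'bluec':((199,90),None,.196),'redc':((275,90),None,.196),'greenc':((350,90),None,.196),'yelc':((424,90),(295,452),.196),
'tip':((486,88),(243,520),.18),'lidcorner--':((400,362),(62,362),.066),'lid+-':((52,390),(290,127),.066),'lid-+':((390,236),(185,435),.066),'lid++':((43,262),(407,185),.066),
'handtop':((219,307),(242,240),.108),'dec1w':((208,503),None,.05)}
for n,(a,b,z) in pts.items():
    print(n,atz('top',T(a),z).round(4),atz('scene',S(b),z).round(4) if b else '')
    if b:
        o1,d1=ray('top',T(a));o2,d2=ray('scene',S(b))
        A=np.c_[d1,-d2];x=np.linalg.lstsq(A,o2-o1,rcond=None)[0]
        print('   tri',((o1+d1*x[0]+o2+d2*x[1])/2).round(4),'gap',np.linalg.norm(A@x-(o2-o1)).round(4))
# mat by colour, top
im=cv2.imread('pics/t0.png');hsv=cv2.cvtColor(im,cv2.COLOR_BGR2HSV)
m=cv2.inRange(hsv,(50,120,60),(80,255,255));m=cv2.morphologyEx(m,cv2.MORPH_CLOSE,np.ones((5,5)))
n,l,st,ce=cv2.connectedComponentsWithStats(m);k=1+st[1:,4].argmax();print(st[k])
r=cv2.minAreaRect(np.argwhere(l==k)[:,::-1].astype(np.float32));bx=cv2.boxPoints(r)
P=np.array([atz('top',p,.003) for p in bx]);print(P.round(3),P.mean(0))
from scipy.spatial.transform import Rotation as Rn
q=state()['tool_rot'];print(Rn.from_quat(np.r_[q[1:],q[0]]).as_matrix().round(3))
E
```

```text
pa [0.4319 0.3791 0.08  ] [0.4405 0.3735 0.08  ]
   tri [0.433  0.3837 0.067 ] gap 0.0027
pb [0.4522 0.0682 0.08  ] [0.4609 0.0648 0.08  ]
   tri [0.4537 0.0703 0.0678] gap 0.0036
bluec [0.6394 0.2223 0.196 ] 
redc [0.6384 0.1538 0.196 ] 
greenc [0.6374 0.0863 0.196 ] 
yelc [0.6364 0.0197 0.196 ] [0.6434 0.0277 0.196 ]
   tri [0.6402 0.0231 0.1971] gap 0.0105
tip [ 0.64   -0.0363  0.18  ] [ 0.6445 -0.0303  0.18  ]
   tri [ 0.6425 -0.0338  0.1815] gap 0.0073
lidcorner-- [0.3896 0.0501 0.066 ] [0.3989 0.0528 0.066 ]
   tri [0.3923 0.0535 0.0591] gap 0.0084
lid+- [0.3665 0.3917 0.066 ] [0.3778 0.3902 0.066 ]
   tri [0.3687 0.3977 0.0541] gap 0.0074
lid-+ [0.5133 0.0587 0.066 ] [0.5218 0.0615 0.066 ]
   tri [0.5165 0.0618 0.06  ] gap 0.0081
lid++ [0.4922 0.401  0.066 ] [0.5015 0.3999 0.066 ]
   tri [0.495  0.4061 0.056 ] gap 0.0063
handtop [0.4451 0.2201 0.108 ] [0.4509 0.2216 0.108 ]
   tri [0.4471 0.2227 0.1038] gap 0.0052
dec1w [0.2531 0.2417 0.05  ] 
[ 293  191  115   63 4953]
[[ 0.43  -0.036  0.003]
 [ 0.576 -0.064  0.003]
 [ 0.509 -0.418  0.003]
 [ 0.364 -0.388  0.003]] [ 0.46956759 -0.22651254  0.003     ]
[[-0.     0.326  0.945]
 [-0.     0.945 -0.326]
 [-1.    -0.     0.   ]]
```

Request:
step_arm --targets '[[0,[50,-60,0],[0,0,-0.15]],[0,[90,-110,0],[0,0,-0.3]],[0,[130,-160,0],[0,0,-0.45]],[0,[170,-205,0],[0,0,-0.6]],[0,[200,-245,0],[0,0,-0.75]],[0,[225,-280,0],[0,0,-0.9]],[0,[245,-305,0],[0,0,-1.04]],[0,[258,-318,0],[0,0,-1.173]]]'

```text
t: 2.0
tcp_pos: [0.4399, 0.2311, 0.405]
tool_rot: [0.515, 0.485, 0.515, -0.484]
ft_force: [0.3, 0.7, -0.0]
grip_width: 0.0855
```

Request:
step_arm --targets '[[0,[0,0,-30],[0,0,0]],[0,[0,0,-60],[0,0,0]],[0,[0,0,-60],[0,0,0]],[0,[0,0,-60],[0,0,0]]]'

```text
t: 2.4
tcp_pos: [0.4392, 0.2329, 0.3447]
tool_rot: [0.516, 0.483, 0.516, -0.484]
ft_force: [0.7, 0.3, 0.4]
grip_width: 0.0857
```

```bash
cat >> h.py <<'E'
from scipy.spatial.transform import Rotation as Rn
def tool():
    s=state();q=s['tool_rot'];R=Rn.from_quat(np.r_[q[1:],q[0]]).as_matrix()
    return s['tcp_pos'],R,np.arctan2(R[1,1],R[0,1])
def crop(im,x0,y0,x1,y1,f,name):
    cv2.imwrite(f'pics/{name}.png',cv2.resize(im[y0:y1,x0:x1,::-1],None,fx=f,fy=f,interpolation=cv2.INTER_CUBIC))
E
python3 - <<'E'
from h import *
p,R,y=tool();print(p,y,R[:,0]);print(state()['joints'].round(3))
im=shot('scene','s1');t=shot('top','t1')
both=np.vstack([cv2.resize(im[100:220,230:390],None,fx=4,fy=4)]);cv2.imwrite('pics/c1.png',both[:,:,::-1])
E
```

```text
[0.43915205 0.23293594 0.34472995] 0.06594939324891204 [-1.26404200e-03 -4.76588806e-04 -9.99999088e-01]
[0.403 0.257 1.75  0.    1.136 0.337]
```

View pics/c1.png

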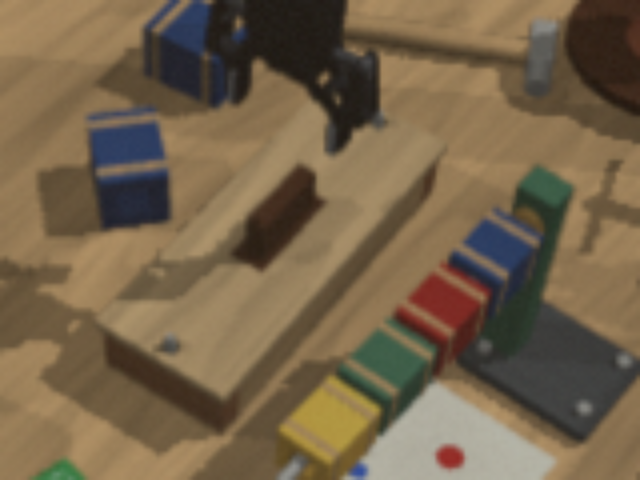

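The scene crop shows the gripper above and behind the handle (scene handle about (300,153)), jaws across the handle and the view clear. I'll move +6/-8 mm, lower, and grip.

Request:
step_arm --targets '[[0,[6,-8,-30],[0,0,0]],[0,[6,-8,-60],[0,0,0]],[0,[6,-8,-80],[0,0,0]],[0,[6,-8,-95],[0,0,0]],[0,[6,-8,-95],[0,0,0]],[0,[6,-8,-95],[0,0,0]]]'

```text
t: 3.1
tcp_pos: [0.4457, 0.2256, 0.2509]
tool_rot: [0.517, 0.484, 0.516, -0.482]
ft_force: [0.7, 0.4, 0.4]
grip_width: 0.0853
```

Request:
step_arm --targets '[[0.5,[0,0,0],[0,0,0]],[0.6,[0,0,0],[0,0,0]],[0.7,[0,0,0],[0,0,0]],[0.8,[0,0,0],[0,0,0]],[0.9,[0,0,0],[0,0,0]],[1,[0,0,0],[0,0,0]],[1,[0,0,0],[0,0,0]],[1,[0,0,0],[0,0,0]]]' --squeeze 60

```text
t: 3.9
tcp_pos: [0.4451, 0.2249, 0.2502]
tool_rot: [0.516, 0.483, 0.516, -0.483]
ft_force: [-2.9, -1.3, 5.9]
grip_width: 0.0193
```

Request:
step_arm --targets '[[1,[0,0,5],[0,0,0]],[1,[0,0,15],[0,0,0]],[1,[0,0,25],[0,0,0]],[1,[0,0,40],[0,0,0]],[1,[0,0,60],[0,0,0]],[1,[0,0,80],[0,0,0]],[1,[0,0,80],[0,0,0]],[1,[0,0,80],[0,0,0]]]'

```text
t: 4.7
tcp_pos: [0.4451, 0.2249, 0.3301]
tool_rot: [0.516, 0.484, 0.516, -0.483]
ft_force: [-0.2, 0.0, -4.0]
grip_width: 0.0189
```

```bash
python3 - <<'E'
from h import *
p,R,y=tool();print(p,y,R[:,0],state()['ft_force'],state()['wrist_torque'],state()['grip_width'])
im=shot('scene','s2');cv2.imwrite('pics/c2.png',cv2.resize(im[90:230,230:400],None,fx=3,fy=3)[:,:,::-1])
E
```

```text
[0.44512426 0.2248935  0.3301266 ] 0.06592069611755615 [ 1.26765851e-03  4.83116000e-04 -9.99999080e-01] [-0.15989803  0.02902939 -4.04241984] [-0.04954777 -0.00632439 -0.01719944] 0.018904684434878687
```

View pics/c2.png

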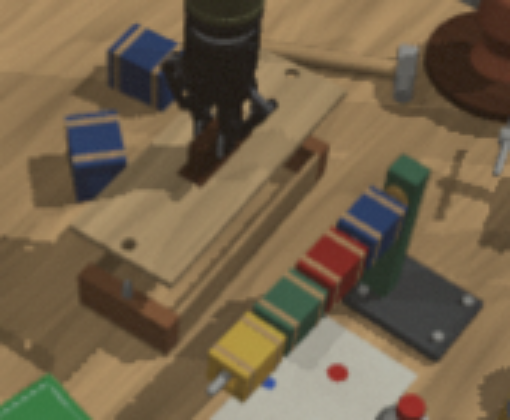

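The crop shows the lid lifted level in the jaws, clear of both pins (near pin tip visible under the hole). I'll carry it to the mat.

Request:
step_arm --targets '[[1,[2,-30,0],[0,0,-0.03]],[1,[4,-70,0],[0,0,-0.06]],[1,[6,-110,0],[0,0,-0.09]],[1,[8,-150,0],[0,0,-0.12]],[1,[10,-190,0],[0,0,-0.15]],[1,[12,-230,0],[0,0,-0.18]],[1,[14,-270,0],[0,0,-0.2]],[1,[18,-310,0],[0,0,-0.22]]]'

```text
t: 5.55
tcp_pos: [0.4622, -0.0865, 0.3284]
tool_rot: [-0.459, -0.537, -0.461, 0.538]
ft_force: [0.9, 0.6, -3.6]
grip_width: 0.0191
```

Request:
step_arm --targets '[[1,[3,-40,0],[0,0,-0.02]],[1,[5,-80,0],[0,0,-0.03]],[1,[6,-115,0],[0,0,-0.03]],[1,[7,-135,-20],[0,0,-0.033]],[1,[7,-141,-50],[0,0,-0.033]],[1,[7,-141,-80],[0,0,-0.033]],[1,[7,-141,-100],[0,0,-0.033]],[1,[7,-141,-115],[0,0,-0.033]]]'

```text
t: 6.35
tcp_pos: [0.4689, -0.2256, 0.2117]
tool_rot: [-0.449, -0.544, -0.453, 0.545]
ft_force: [0.4, 0.1, -3.3]
grip_width: 0.0194
```

```bash
python3 - <<'E'
from h import *
p,R,y=tool();print(p,y,R[:,0],state()['ft_force'],state()['wrist_torque'],state()['grip_width'])
shot('scene','s3')
E
```

```text
[ 0.46887266 -0.22563751  0.21169304] -0.18755325533436576 [-0.00462843  0.00269489 -0.99998566] [ 0.39065517  0.11235779 -3.31310596] [0.00938932 0.00646871 0.02684971] 0.01944844054922988
```

View pics/s3.png

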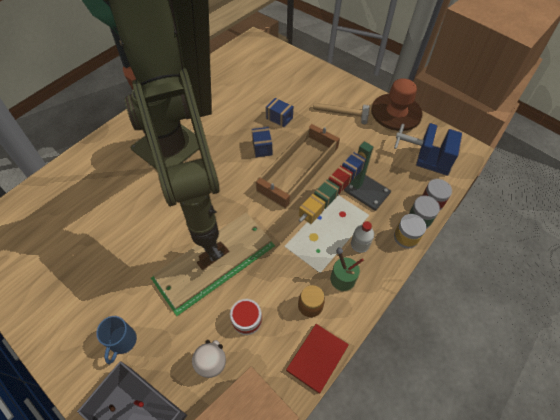

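The lid is held over the mat, centred at about (213,262). I'll lower it and release.

Request:
step_arm --targets '[[1,[0,0,-5],[0,0,0]],[1,[0,0,-9],[0,0,0]],[1,[0,0,-12],[0,0,0]],[1,[0,0,-14],[0,0,0]],[1,[0,0,-15],[0,0,0]],[1,[0,0,-15],[0,0,0]]]'

```text
t: 7.0
tcp_pos: [0.4703, -0.2261, 0.2]
tool_rot: [0.451, 0.545, 0.451, -0.544]
ft_force: [-0.1, -0.0, -3.6]
grip_width: 0.019
```

Request:
step_arm --targets '[[1,[0,0,-1],[0,0,0]],[1,[0,0,-2],[0,0,0]],[1,[0,0,-3],[0,0,0]],[1,[0,0,-3],[0,0,0]]]'

```text
t: 7.4
tcp_pos: [0.4702, -0.2261, 0.1972]
tool_rot: [0.451, 0.545, 0.451, -0.544]
ft_force: [-0.0, 0.6, 2.9]
grip_width: 0.019
```

Request:
step_arm --targets '[[0.7,[0,0,0],[0,0,0]],[0.4,[0,0,0],[0,0,0]],[0,[0,0,0],[0,0,0]],[0,[0,0,0],[0,0,0]],[0,[0,0,20],[0,0,0]],[0,[0,0,60],[0,0,0]],[0,[0,0,100],[0,0,0]],[0,[0,0,140],[0,0,0]]]'

```text
t: 8.2
tcp_pos: [0.4699, -0.2259, 0.3379]
tool_rot: [-0.451, -0.544, -0.451, 0.545]
ft_force: [1.3, -1.5, -0.1]
grip_width: 0.0856
```

Request:
step_arm --targets '[[0,[20,40,40],[0,0,0.04]],[0,[40,80,60],[0,0,0.08]],[0,[60,120,60],[0,0,0.12]],[0,[90,155,60],[0,0,0.16]],[0,[120,190,60],[0,0,0.187]],[0,[145,220,60],[0,0,0.187]],[0,[170,243,60],[0,0,0.187]],[0,[171,247,60],[0,0,0.187]]]'

```text
t: 9.0
tcp_pos: [0.6438, 0.0239, 0.3961]
tool_rot: [0.501, 0.5, 0.501, -0.498]
ft_force: [-0.2, 0.6, 0.4]
grip_width: 0.0854
```

```bash
python3 - <<'E'
from h import *
p,R,y=tool();print(p,y,R[:,0],state()['grip_width'])
t=shot('top','t4');im=shot('scene','s4')
crop(im,140,90,390,290,3,'c4')
E
```

```text
[0.64377355 0.02389116 0.39612212] 0.0032782042355240333 [ 0.0021266   0.00122244 -0.99999699] 0.08537803859269691
```

View pics/c4.png

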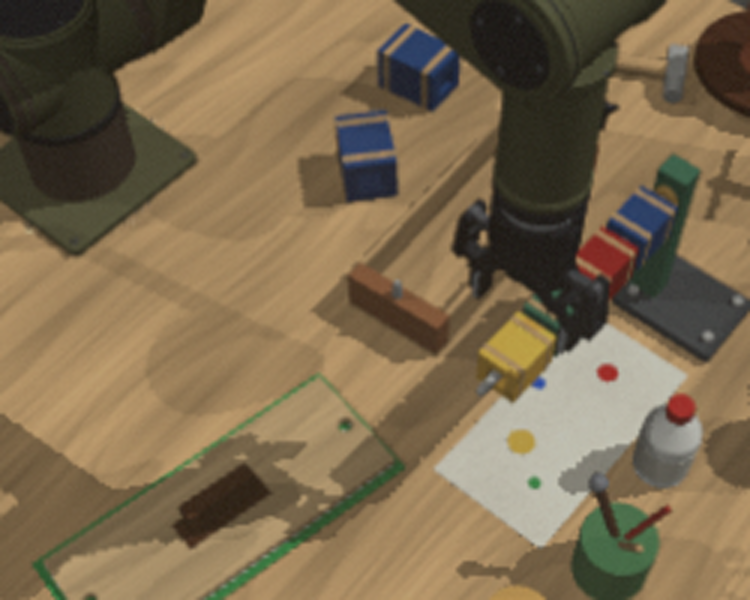

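The lid lies on the mat at (213,262), still aligned with it. The gripper is above yellow. I'll get the bar's direction from colour centroids in the first top picture.

```bash
python3 - <<'E'
from h import *
for cam,f,roi in(('top','t0',(195,150,300,180)),('scene','s0',(295,145,370,225))):
    im=cv2.imread(f'pics/{f}.png');x0,y0,x1,y1=roi
    hsv=cv2.cvtColor(im,cv2.COLOR_BGR2HSV)[y0:y1,x0:x1]
    for n,lo,hi in(('blue',(105,120,50),(125,255,255)),('red',(170,140,60),(180,255,255)),('green',(60,80,50),(85,255,255)),('yellow',(22,160,120),(32,255,255))):
        m=cv2.inRange(hsv,lo,hi)
        if n=='red': m|=cv2.inRange(hsv,(0,150,60),(6,255,255))
        k,l,st,c=cv2.connectedComponentsWithStats(m);i=1+st[1:,4].argmax()
        bx=st[i];cc=np.array([bx[0]+bx[2]/2-.5+x0,bx[1]+bx[3]/2-.5+y0])
        print(cam,n,bx,cc,(c[i]+[x0,y0]).round(1),atz(cam,c[i]+[x0,y0],.192).round(4),atz(cam,cc,.192).round(4))
E
```

```text
top blue [  0   6  11  15 159] [200. 163.] [200.  162.7] [0.6412 0.2294 0.192 ] [0.6405 0.2294 0.192 ]
top red [ 24   6  12  15 176] [224.5 163. ] [224.6 162.9] [0.6396 0.1581 0.192 ] [0.6394 0.1585 0.192 ]
top green [ 48   5  11  15 155] [248. 162.] [248.  162.5] [0.64   0.0904 0.192 ] [0.6414 0.0905 0.192 ]
top yellow [ 71   5  13  18 204] [272.  163.5] [271.8 162.4] [0.6392 0.0217 0.192 ] [0.636  0.0213 0.192 ]
scene blue [52 11 15 11 91] [354. 161.] [354.3 161. ] [0.6437 0.2298 0.192 ] [0.6429 0.2293 0.192 ]
scene red [ 38  24  17  20 163] [341.  178.5] [341.7 176.6] [0.6484 0.1567 0.192 ] [0.6508 0.1494 0.192 ]
scene green [ 24  39  17  12 103] [327.  189.5] [327.1 189.5] [0.6431 0.0914 0.192 ] [0.6429 0.0912 0.192 ]
scene yellow [  9  53  18  14 115] [312.5 204.5] [312.1 204.3] [0.6412 0.0237 0.192 ] [0.6424 0.0239 0.192 ]
```

Request:
step_arm --targets '[[0,[-4,-2,-20],[0,0,0]],[0,[-4,-2,-40],[0,0,0]],[0,[-4,-2,-55],[0,0,0]],[0,[-4,-2,-67],[0,0,0]],[0,[-4,-2,-67],[0,0,0]],[0,[-4,-2,-67],[0,0,0]]]'

```text
t: 9.7
tcp_pos: [0.637, 0.0183, 0.33]
tool_rot: [-0.5, -0.5, -0.5, 0.5]
ft_force: [-0.3, 0.4, 1.1]
grip_width: 0.0856
```

Request:
step_arm --targets '[[0.3,[0,0,0],[0,0,0]],[0.4,[0,0,0],[0,0,0]],[0.5,[0,0,0],[0,0,0]],[0.6,[0,0,0],[0,0,0]],[0.8,[0,0,0],[0,0,0]],[1,[0,0,0],[0,0,0]],[1,[0,0,3],[0,0,0]],[1,[0,0,6],[0,0,0]]]' --squeeze 40

```text
t: 10.5
tcp_pos: [0.6368, 0.019, 0.3351]
tool_rot: [0.5, 0.5, 0.5, -0.5]
ft_force: [-0.7, 0.2, 0.1]
grip_width: 0.0435
```

Request:
step_arm --targets '[[1,[2,-10,0],[0,0,0]],[1,[2,-25,0],[0,0,0]],[1,[2,-40,0],[0,0,0]],[1,[2,-55,0],[0,0,0]],[1,[2,-70,0],[0,0,0]],[1,[2,-85,0],[0,0,0]],[1,[2,-100,0],[0,0,0]],[1,[2,-120,0],[0,0,0]]]'

```text
t: 11.3
tcp_pos: [0.6391, -0.1021, 0.3357]
tool_rot: [0.5, 0.5, 0.5, -0.5]
ft_force: [1.1, 0.7, -1.6]
grip_width: 0.0439
```

```bash
python3 - <<'E'
from h import *
p,R,y=tool();print(p,y,R[:,0],state()['grip_width'],state()['ft_force'])
im=shot('scene','s5')
crop(im,220,90,400,250,3,'c5')
E
```

```text
[ 0.63906962 -0.10213294  0.3357383 ] 0.00017480889476101445 [-7.52446301e-06  3.54495460e-04 -9.99999937e-01] 0.04387750125399747 [ 1.10331818  0.69673484 -1.61355667]
```

View pics/c5.png

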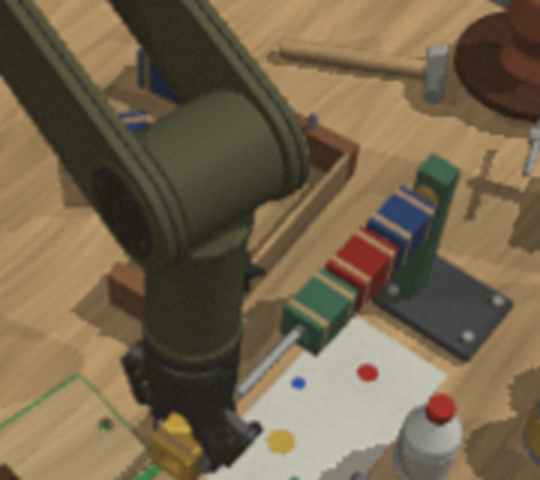

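Yellow is gripped and off the bar (crop about (175,445)). Green, red and blue still hang on it. I'll carry yellow to the tray's +y end.

Request:
step_arm --targets '[[1,[-40,0,0],[0,0,0.02]],[1,[-80,10,0],[0,0,0.04]],[1,[-120,40,0],[0,0,0.0655]],[1,[-150,80,0],[0,0,0.0655]],[1,[-170,120,0],[0,0,0.0655]],[1,[-185,165,0],[0,0,0.0655]],[1,[-195,210,0],[0,0,0.0655]],[1,[-201,255,0],[0,0,0.0655]]]'

```text
t: 12.15
tcp_pos: [0.437, 0.1551, 0.3362]
tool_rot: [0.516, 0.484, 0.516, -0.483]
ft_force: [1.3, -0.7, -0.3]
grip_width: 0.0432
```

Request:
step_arm --targets '[[1,[0,45,0],[0,0,0]],[1,[0,90,0],[0,0,0]],[1,[0,130,0],[0,0,0]],[1,[0,160,0],[0,0,0]],[1,[0,174,-20],[0,0,0]],[1,[0,174,-50],[0,0,0]],[1,[0,174,-80],[0,0,0]],[1,[0,174,-80],[0,0,0]]]'

```text
t: 12.95
tcp_pos: [0.4366, 0.3269, 0.2523]
tool_rot: [0.515, 0.48, 0.517, -0.486]
ft_force: [-0.6, -0.8, -1.9]
grip_width: 0.0434
```

```bash
python3 - <<'E'
from h import *
p,R,y=tool();print(p,y,R[:,0],state()['grip_width'],state()['ft_force'])
im=shot('scene','s6')
crop(im,220,90,400,250,3,'c6')
E
```

```text
[0.43663095 0.32693957 0.25229071] 0.0657622503886004 [-0.00704277 -0.00436932 -0.99996565] 0.043441774408860864 [-0.57076505 -0.81633429 -1.92954529]
```

View pics/c6.png

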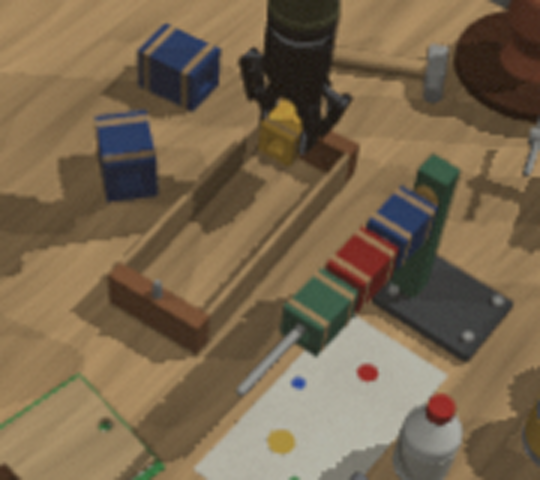

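Yellow hangs over the tray's far end, inside the walls. I'll lower it.

Request:
step_arm --targets '[[1,[0,0,-20],[0,0,0]],[1,[0,0,-40],[0,0,0]],[1,[0,0,-55],[0,0,0]],[1,[0,0,-62],[0,0,0]],[1,[0,0,-66],[0,0,0]],[1,[0,0,-68],[0,0,0]],[1,[0,0,-70],[0,0,0]],[1,[0,0,-70],[0,0,0]]]'

```text
t: 13.8
tcp_pos: [0.4384, 0.328, 0.1862]
tool_rot: [0.516, 0.484, 0.516, -0.483]
ft_force: [-0.5, -0.9, -0.7]
grip_width: 0.0432
```

Request:
step_arm --targets '[[1,[0,0,-2],[0,0,0]],[1,[0,0,-2],[0,0,0]],[0.35,[0,0,-2],[0,0,0]],[0.3,[0,0,-2],[0,0,0]],[0.3,[0,0,-2],[0,0,0]],[0.3,[0,0,20],[0,0,0]],[0.3,[0,0,60],[0,0,0]],[0.3,[0,0,100],[0,0,0]]]'

```text
t: 14.6
tcp_pos: [0.4378, 0.3277, 0.2858]
tool_rot: [0.516, 0.482, 0.516, -0.484]
ft_force: [-0.4, 0.3, 0.4]
grip_width: 0.0601
```

Request:
step_arm --targets '[[0.2,[0,-20,45],[0,0,-0.02]],[0.1,[20,-50,90],[0,0,-0.04]],[0,[55,-85,114],[0,0,-0.0655]],[0,[95,-120,114],[0,0,-0.0655]],[0,[130,-155,114],[0,0,-0.0655]],[0,[165,-190,114],[0,0,-0.0655]],[0,[190,-220,114],[0,0,-0.0655]],[0,[202,-237,114],[0,0,-0.0655]]]'

```text
t: 15.4
tcp_pos: [0.6429, 0.0875, 0.3992]
tool_rot: [0.5, 0.501, 0.499, -0.501]
ft_force: [0.7, 1.0, -0.1]
grip_width: 0.0852
```

```bash
python3 - <<'E'
from h import *
p,R,y=tool();print(p,y,R[:,0],state()['grip_width'])
im=shot('scene','s7')
crop(im,130,90,390,290,3,'c7')
for n in('yellow_mid','green_mid','lid_grip'):
  for r in find_in('scene',n)[:2]: print(n,r)
E
```

```text
[0.64289398 0.08749872 0.39918382] -0.0028142963047631353 [ 0.00156055 -0.00139239 -0.99999781] 0.08521321428467596
yellow_mid {'point': [312.4, 142.4], 'score': 0.63}
green_mid {'point': [324.8, 195.0], 'score': 0.56}
lid_grip {'point': [212.2, 260.0], 'score': 0.79}
lid_grip {'point': [291.1, 172.4], 'score': 0.56}
```

View pics/c7.png

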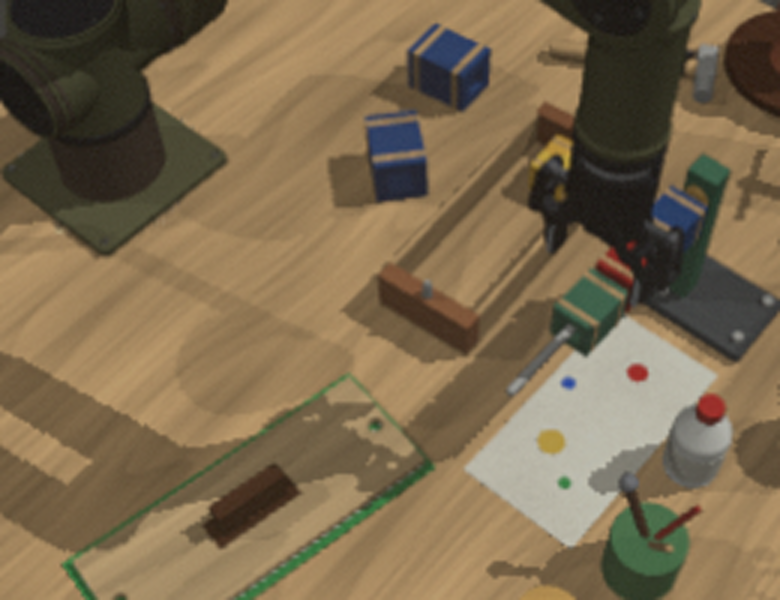

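Yellow lies in the tray at the far end (crop (550,155)), the lid is still on the mat, and the gripper is over green. I'll take green.

Request:
step_arm --targets '[[0,[0,0,-20],[0,0,0]],[0,[0,0,-40],[0,0,0]],[0,[0,0,-60],[0,0,0]],[0,[0,0,-70],[0,0,0]],[0,[0,0,-70],[0,0,0]],[0.3,[0,0,-70],[0,0,0]],[0.4,[0,0,-70],[0,0,0]],[0.5,[0,0,-70],[0,0,0]]]'

```text
t: 16.4
tcp_pos: [0.6406, 0.0911, 0.331]
tool_rot: [0.501, 0.501, 0.5, -0.499]
ft_force: [1.1, 0.3, 0.3]
grip_width: 0.0445
```

Request:
step_arm --targets '[[0.6,[0,0,0],[0,0,0]],[0.8,[0,0,0],[0,0,0]],[1,[0,0,0],[0,0,0]],[1,[0,0,0],[0,0,0]],[1,[0,0,3],[0,0,0]],[1,[0,0,6],[0,0,0]],[1,[0,0,6],[0,0,0]],[1,[0,-10,6],[0,0,0]]]'

```text
t: 17.2
tcp_pos: [0.6401, 0.0815, 0.3355]
tool_rot: [0.5, 0.5, 0.501, -0.5]
ft_force: [0.0, 1.0, -0.4]
grip_width: 0.0435
```

Request:
step_arm --targets '[[1,[0,-25,0],[0,0,0]],[1,[0,-50,0],[0,0,0]],[1,[0,-75,0],[0,0,0]],[1,[0,-100,0],[0,0,0]],[1,[0,-125,0],[0,0,0]],[1,[0,-150,0],[0,0,0]],[1,[0,-170,0],[0,0,0]],[1,[0,-185,0],[0,0,0]]]'

```text
t: 18.0
tcp_pos: [0.6398, -0.1062, 0.3353]
tool_rot: [-0.5, -0.5, -0.5, 0.501]
ft_force: [-0.3, 0.1, -1.7]
grip_width: 0.0439
```

Request:
step_arm --targets '[[1,[-40,0,0],[0,0,0.02]],[1,[-80,10,0],[0,0,0.04]],[1,[-120,40,0],[0,0,0.0655]],[1,[-150,80,0],[0,0,0.0655]],[1,[-170,120,0],[0,0,0.0655]],[1,[-185,165,0],[0,0,0.0655]],[1,[-193,210,0],[0,0,0.0655]],[1,[-197,255,0],[0,0,0.0655]]]'

```text
t: 18.8
tcp_pos: [0.4417, 0.1521, 0.3359]
tool_rot: [0.516, 0.483, 0.516, -0.484]
ft_force: [1.2, 0.5, -0.9]
grip_width: 0.0434
```

Request:
step_arm --targets '[[1,[0,45,0],[0,0,0]],[1,[0,80,0],[0,0,0]],[1,[0,100,-20],[0,0,0]],[1,[0,108,-50],[0,0,0]],[1,[0,108,-80],[0,0,0]],[1,[0,108,-105],[0,0,0]],[1,[0,108,-115],[0,0,0]],[1,[0,108,-120],[0,0,0]]]'

```text
t: 19.6
tcp_pos: [0.443, 0.2587, 0.2148]
tool_rot: [0.516, 0.483, 0.516, -0.484]
ft_force: [0.6, 0.3, -0.4]
grip_width: 0.0438
```

Request:
step_arm --targets '[[1,[0,0,-12],[0,0,0]],[1,[0,0,-20],[0,0,0]],[1,[0,0,-26],[0,0,0]],[1,[0,0,-30],[0,0,0]],[1,[0,0,-32],[0,0,0]],[1,[0,0,-32],[0,0,0]]]'

```text
t: 20.2
tcp_pos: [0.4431, 0.2589, 0.185]
tool_rot: [0.516, 0.484, 0.516, -0.483]
ft_force: [-2.7, -1.9, 10.0]
grip_width: 0.044
```

Request:
step_arm --targets '[[0.35,[0,0,0],[0,0,0]],[0.3,[0,0,0],[0,0,0]],[0.3,[0,0,0],[0,0,0]],[0.3,[0,0,30],[0,0,0]],[0.3,[0,0,80],[0,0,0]],[0.2,[0,0,130],[0,0,0]],[0.1,[0,0,180],[0,0,0]],[0,[0,0,216],[0,0,0]]]'

```text
t: 21.0
tcp_pos: [0.4434, 0.2591, 0.4032]
tool_rot: [0.517, 0.485, 0.516, -0.482]
ft_force: [0.1, 0.6, -1.4]
grip_width: 0.0854
```

Request:
step_arm --targets '[[0,[40,-20,0],[0,0,-0.02]],[0,[80,-40,0],[0,0,-0.04]],[0,[120,-60,0],[0,0,-0.0655]],[0,[160,-80,0],[0,0,-0.0655]],[0,[185,-95,0],[0,0,-0.0655]],[0,[197,-101,0],[0,0,-0.0655]],[0,[197,-101,0],[0,0,-0.0655]],[0,[197,-101,-20],[0,0,-0.0655]]]'

```text
t: 21.8
tcp_pos: [0.6403, 0.1586, 0.382]
tool_rot: [0.501, 0.501, 0.499, -0.499]
ft_force: [0.6, -0.1, 0.4]
grip_width: 0.0853
```

```bash
python3 - <<'E'
from h import *
p,R,y=tool();print(p,y,R[:,0],state()['grip_width'])
im=shot('scene','s8');shot('top','t8')
for n in('yellow_mid','green_mid','red_mid','blue_mid','lid_grip'):
  for r in find_in('scene',n)[:2]: print(n,r['point'],round(r['score'],2),atz('scene',r['point'],.192).round(3),atz('scene',r['point'],.05).round(3))
E
```

```text
[0.64027173 0.15864576 0.38202681] -4.133929059536967e-05 [ 0.00426603  0.00167914 -0.99998949] 0.0853098999097866
yellow_mid [317.9, 147.6] 0.7 [0.528 0.202 0.192] [0.461 0.313 0.05 ]
green_mid [301.1, 160.2] 0.68 [0.52  0.129 0.192] [0.452 0.229 0.05 ]
green_mid [207.9, 359.9] 0.58 [ 0.717 -0.454  0.192] [ 0.679 -0.446  0.05 ]
red_mid [340.8, 180.9] 0.95 [0.655 0.142 0.192] [0.608 0.244 0.05 ]
red_mid [345.2, 272.1] 0.25 [ 0.827 -0.085  0.192] [ 0.807 -0.019  0.05 ]
blue_mid [260.0, 142.7] 0.91 [0.38  0.103 0.192] [0.289 0.198 0.05 ]
blue_mid [332.1, 219.0] 0.68 [0.711 0.02  0.192] [0.673 0.103 0.05 ]
lid_grip [211.5, 261.8] 0.97 [ 0.553 -0.279  0.192] [ 0.49  -0.243  0.05 ]
lid_grip [362.7, 237.2] 0.24 [0.806 0.027 0.192] [0.782 0.11  0.05 ]
```

Request:
step_arm --targets '[[0,[0,0,-20],[0,0,0]],[0,[0,0,-40],[0,0,0]],[0,[0,0,-50],[0,0,0]],[0,[0,0,-50],[0,0,0]],[0,[0,0,-50],[0,0,0]],[0.3,[0,0,-50],[0,0,0]],[0.4,[0,0,-50],[0,0,0]],[0.5,[0,0,-50],[0,0,0]]]'

```text
t: 22.95
tcp_pos: [0.6404, 0.158, 0.3306]
tool_rot: [0.5, 0.5, 0.5, -0.5]
ft_force: [-1.9, -0.6, -0.4]
grip_width: 0.044
```

Request:
step_arm --targets '[[0.6,[0,0,0],[0,0,0]],[0.8,[0,0,0],[0,0,0]],[1,[0,0,0],[0,0,0]],[1,[0,0,0],[0,0,0]],[1,[0,0,3],[0,0,0]],[1,[0,0,6],[0,0,0]],[1,[0,0,6],[0,0,0]],[1,[0,-10,6],[0,0,0]]]'

```text
t: 23.75
tcp_pos: [0.6401, 0.1486, 0.3353]
tool_rot: [0.5, 0.5, 0.501, -0.5]
ft_force: [-0.2, -0.2, -1.7]
grip_width: 0.0437
```

Request:
step_arm --targets '[[1,[0,-30,0],[0,0,0]],[1,[0,-65,0],[0,0,0]],[1,[0,-100,0],[0,0,0]],[1,[0,-135,0],[0,0,0]],[1,[0,-170,0],[0,0,0]],[1,[0,-205,0],[0,0,0]],[1,[0,-235,0],[0,0,0]],[1,[0,-252,0],[0,0,0]]]'

```text
t: 24.55
tcp_pos: [0.6397, -0.1071, 0.3354]
tool_rot: [-0.499, -0.5, -0.499, 0.501]
ft_force: [1.4, -0.4, 0.2]
grip_width: 0.0438
```

Request:
step_arm --targets '[[1,[-40,0,0],[0,0,0.02]],[1,[-80,10,0],[0,0,0.04]],[1,[-120,40,0],[0,0,0.0655]],[1,[-150,80,0],[0,0,0.0655]],[1,[-170,120,0],[0,0,0.0655]],[1,[-185,165,0],[0,0,0.0655]],[1,[-190,210,0],[0,0,0.0655]],[1,[-193,250,0],[0,0,0.0655]]]'

```text
t: 25.35
tcp_pos: [0.4458, 0.1477, 0.336]
tool_rot: [0.516, 0.483, 0.516, -0.483]
ft_force: [0.1, 0.2, -1.5]
grip_width: 0.0436
```

Request:
step_arm --targets '[[1,[0,35,0],[0,0,0]],[1,[0,45,-20],[0,0,0]],[1,[0,45,-50],[0,0,0]],[1,[0,45,-80],[0,0,0]],[1,[0,45,-105],[0,0,0]],[1,[0,45,-125],[0,0,0]],[1,[0,45,-138],[0,0,0]],[1,[0,45,-145],[0,0,0]]]'

```text
t: 26.15
tcp_pos: [0.4467, 0.1909, 0.1895]
tool_rot: [0.516, 0.483, 0.517, -0.484]
ft_force: [0.4, 0.3, -1.2]
grip_width: 0.0435
```

Request:
step_arm --targets '[[1,[0,0,-3],[0,0,0]],[1,[0,0,-5],[0,0,0]],[1,[0,0,-6],[0,0,0]],[1,[0,0,-6],[0,0,0]]]'

```text
t: 26.55
tcp_pos: [0.4474, 0.191, 0.1852]
tool_rot: [0.516, 0.484, 0.516, -0.483]
ft_force: [-0.6, 0.0, -0.6]
grip_width: 0.0435
```

Request:
step_arm --targets '[[0.35,[0,0,0],[0,0,0]],[0.3,[0,0,0],[0,0,0]],[0.3,[0,0,0],[0,0,0]],[0.3,[0,0,30],[0,0,0]],[0.3,[0,0,80],[0,0,0]],[0.2,[0,0,130],[0,0,0]],[0.1,[0,0,180],[0,0,0]],[0,[0,0,215],[0,0,0]]]'

```text
t: 27.35
tcp_pos: [0.4473, 0.191, 0.4035]
tool_rot: [0.517, 0.485, 0.515, -0.482]
ft_force: [1.3, -0.0, -0.6]
grip_width: 0.0855
```

Request:
step_arm --targets '[[0,[40,8,0],[0,0,-0.02]],[0,[80,16,0],[0,0,-0.04]],[0,[120,24,0],[0,0,-0.0655]],[0,[160,28,0],[0,0,-0.0655]],[0,[185,31,0],[0,0,-0.0655]],[0,[194,31,0],[0,0,-0.0655]],[0,[194,31,-20],[0,0,-0.0655]],[0,[194,31,-30],[0,0,-0.0655]]]'

```text
t: 28.15
tcp_pos: [0.6401, 0.2216, 0.3681]
tool_rot: [-0.499, -0.499, -0.501, 0.501]
ft_force: [-0.8, -1.3, -0.6]
grip_width: 0.0851
```

```bash
python3 - <<'E'
from h import *
p,R,y=tool();print(p,y)
im=shot('scene','s9');t=shot('top','t9')
crop(im,150,90,400,280,3,'c9')
E
```

```text
[0.6401283  0.22161662 0.36811684] -0.0001326153203034839
```

View pics/c9.png

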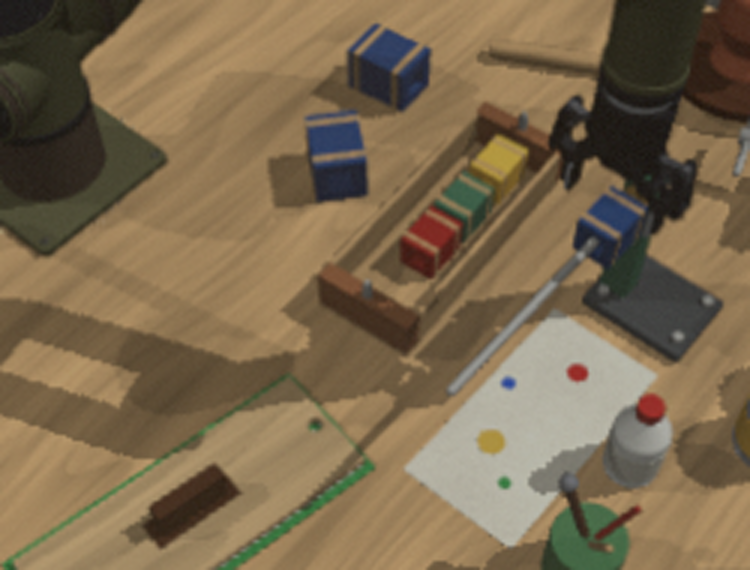

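Yellow, green and red lie flat in a row in the tray, the lid is still on the mat, and blue is the last one on the bar, right under the gripper.

Request:
step_arm --targets '[[0,[0,0,-15],[0,0,0]],[0,[0,0,-30],[0,0,0]],[0,[0,0,-40],[0,0,0]],[0,[0,0,-40],[0,0,0]],[0,[0,0,-40],[0,0,0]],[0.3,[0,0,-40],[0,0,0]],[0.4,[0,0,-40],[0,0,0]],[0.5,[0,0,-40],[0,0,0]]]'

```text
t: 29.05
tcp_pos: [0.6413, 0.222, 0.3304]
tool_rot: [0.5, 0.5, 0.5, -0.5]
ft_force: [2.4, -0.4, -0.1]
grip_width: 0.044
```

Request:
step_arm --targets '[[0.6,[0,0,0],[0,0,0]],[0.8,[0,0,0],[0,0,0]],[1,[0,0,0],[0,0,0]],[1,[0,0,0],[0,0,0]],[1,[0,0,3],[0,0,0]],[1,[0,0,6],[0,0,0]],[1,[0,0,6],[0,0,0]],[1,[0,-10,6],[0,0,0]]]'

```text
t: 29.85
tcp_pos: [0.6411, 0.2126, 0.3354]
tool_rot: [0.5, 0.5, 0.501, -0.5]
ft_force: [0.1, -0.7, 0.2]
grip_width: 0.0435
```

Request:
step_arm --targets '[[1,[0,-35,0],[0,0,0]],[1,[0,-75,0],[0,0,0]],[1,[0,-120,0],[0,0,0]],[1,[0,-165,0],[0,0,0]],[1,[0,-210,0],[0,0,0]],[1,[0,-250,0],[0,0,0]],[1,[0,-290,0],[0,0,0]],[1,[0,-316,0],[0,0,0]]]'

```text
t: 30.65
tcp_pos: [0.6405, -0.1077, 0.3354]
tool_rot: [-0.5, -0.5, -0.499, 0.501]
ft_force: [-0.4, 1.0, -0.6]
grip_width: 0.0439
```

Request:
step_arm --targets '[[1,[-40,0,0],[0,0,0.02]],[1,[-80,10,0],[0,0,0.04]],[1,[-120,40,0],[0,0,0.0655]],[1,[-150,80,0],[0,0,0.0655]],[1,[-170,120,0],[0,0,0.0655]],[1,[-183,165,0],[0,0,0.0655]],[1,[-189,205,0],[0,0,0.0655]],[1,[-189,223,0],[0,0,0.0655]]]'

```text
t: 31.45
tcp_pos: [0.4504, 0.1209, 0.3357]
tool_rot: [0.516, 0.483, 0.517, -0.483]
ft_force: [0.3, -0.8, -0.5]
grip_width: 0.0437
```

Request:
step_arm --targets '[[1,[0,0,0],[0,0,0]],[1,[0,0,-20],[0,0,0]],[1,[0,0,-50],[0,0,0]],[1,[0,0,-80],[0,0,0]],[1,[0,0,-105],[0,0,0]],[1,[0,0,-125],[0,0,0]],[1,[0,0,-138],[0,0,0]],[1,[0,0,-145],[0,0,0]]]'

```text
t: 32.25
tcp_pos: [0.452, 0.1176, 0.1894]
tool_rot: [0.515, 0.483, 0.516, -0.484]
ft_force: [0.5, 0.3, -1.5]
grip_width: 0.0437
```

Request:
step_arm --targets '[[1,[0,0,-3],[0,0,0]],[1,[0,0,-5],[0,0,0]],[1,[0,0,-6],[0,0,0]],[1,[0,0,-6],[0,0,0]]]'

```text
t: 32.65
tcp_pos: [0.4524, 0.1189, 0.1852]
tool_rot: [0.516, 0.484, 0.516, -0.483]
ft_force: [-0.1, 0.2, -0.2]
grip_width: 0.0436
```

Request:
step_arm --targets '[[0.35,[0,0,0],[0,0,0]],[0.3,[0,0,0],[0,0,0]],[0.3,[0,0,0],[0,0,0]],[0.3,[0,0,30],[0,0,0]],[0.3,[0,0,80],[0,0,0]],[0.2,[0,0,120],[0,0,0]],[0.1,[0,0,160],[0,0,0]],[0,[0,0,195],[0,0,0]]]'

```text
t: 33.45
tcp_pos: [0.4519, 0.119, 0.3821]
tool_rot: [0.517, 0.484, 0.516, -0.483]
ft_force: [0.9, 0.7, 0.1]
grip_width: 0.0855
```

```bash
python3 - <<'E'
from h import *
a=shot('scene','s10');b=shot('top','t10')
# did the lid change since it was laid down (t4/s4 were taken just after)?
for c,n,im,roi in(('top','t4',b,(285,185,420,260)),('scene','s4',a,(140,205,285,325))):
    old=cv2.imread(f'pics/{n}.png')[:,:,::-1];x0,y0,x1,y1=roi
    d=cv2.absdiff(old[y0:y1,x0:x1],im[y0:y1,x0:x1]).max(2);print(c,(d>40).sum(),d.mean())
for r in find_in('scene','lid_grip')[:1]+[]: print(r)
for r in find_in('top','lid_grip')[:2]: print(r)
C=np.array([.4702,-.2261]);y=-.1876;u=np.array([-np.sin(y),np.cos(y)])
vis=[]
for c,im,roi in(('top',b,(285,185,420,260)),('scene',a,(140,205,285,325))):
    o=im.copy();x0,y0,x1,y1=roi;o=cv2.resize(o[y0:y1,x0:x1],None,fx=4,fy=4,interpolation=cv2.INTER_CUBIC)
    for X in([*(C+.157*u),.013],[*(C-.157*u),.013],[*(C+.04*u),.055],[*(C-.04*u),.055]):
        p=(proj(c,X)-[x0,y0]+.5)*4-.5;cv2.circle(o,(int(p[0]),int(p[1])),4,(255,0,0),1)
    vis.append(cv2.copyMakeBorder(o,0,0,0,580-o.shape[1],cv2.BORDER_CONSTANT))
cv2.imwrite('pics/c10.png',cv2.resize(np.vstack(vis),None,fx=.75,fy=.75)[:,:,::-1])
E
```

```text
top 2962 34.248
scene 5151 27.78045977011494
{'point': [209.5, 270.9], 'score': 0.94}
{'point': [361.0, 217.0], 'score': 0.85}
```

View pics/c10.png

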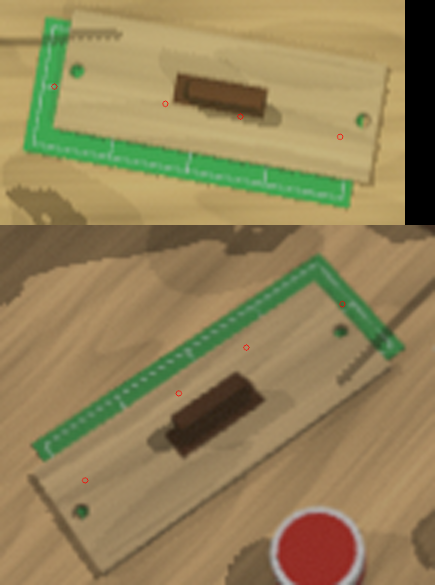

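The top crop and the scene crop agree that the lid has been knocked aside on the mat: its holes are now at crop (78,70)/(363,119), while the circles mark where it was laid. I'll compute its new pose.

```bash
python3 - <<'E'
from h import *
C=np.array([.4702,-.2261]);y=-.1876;u=np.array([-np.sin(y),np.cos(y)])
for c,roi,h,off in(('top',(285,185),[(78,70),(363,119)],0),('scene',(140,205),[(341,330),(81,511)],225)):
    out=[]
    for s,p in zip((1,-1),h):
        uv=np.array([p[0],p[1]-off])/3+np.array(roi)-.4
        W=atz(c,uv,.013); pr=np.array([*(C+s*.157*u),.013]); out.append(W[:2]); print(c,uv.round(1),W.round(4),'shift',(W-pr).round(4))
    v=out[0]-out[1];print(' centre',np.mean(out,0).round(4),'len',np.linalg.norm(v).round(4),'yaw',np.arctan2(-v[0],v[1]).round(4))
# how the same overlay fared with the lid as laid: holes in t4 via difference not needed
E
```

```text
top [310.6 207.9] [ 0.517  -0.0975  0.013 ] shift [ 0.0176 -0.0256 -0.    ]
top [405.6 224.3] [ 0.4597 -0.4051  0.013 ] shift [ 0.0188 -0.0248 -0.    ]
 centre [ 0.4884 -0.2513] len 0.313 yaw -0.1842
scene [253.3 239.6] [ 0.519  -0.0954  0.013 ] shift [ 0.0195 -0.0235 -0.    ]
scene [166.6 299.9] [ 0.4608 -0.4038  0.013 ] shift [ 0.0198 -0.0234 -0.    ]
 centre [ 0.4899 -0.2496] len 0.3138 yaw -0.1865
```

Both cameras agree: lid centre (0.489,-0.2505), yaw -0.186. I'll regrip it there. For the fit I'll compare against picture s2, where the lid was held straight above the pins.

Request:
step_arm --targets '[[0,[5,-45,0],[0,0,-0.03]],[0,[10,-90,0],[0,0,-0.06]],[0,[15,-135,0],[0,0,-0.09]],[0,[20,-180,0],[0,0,-0.12]],[0,[25,-225,0],[0,0,-0.15]],[0,[30,-270,0],[0,0,-0.18]],[0,[35,-315,0],[0,0,-0.21]],[0,[37,-355,0],[0,0,-0.24]]]'

```text
t: 34.45
tcp_pos: [0.4887, -0.238, 0.3773]
tool_rot: [-0.453, -0.542, -0.455, 0.543]
ft_force: [1.0, 0.9, 0.8]
grip_width: 0.0853
```

Request:
step_arm --targets '[[0,[0,-14,-40],[0,0,-0.0115]],[0,[0,-14,-80],[0,0,-0.0115]],[0,[0,-14,-120],[0,0,-0.0115]],[0,[0,-14,-120],[0,0,-0.0115]],[0,[0,-14,-120],[0,0,-0.0115]]]'

```text
t: 34.95
tcp_pos: [0.4885, -0.2496, 0.2581]
tool_rot: [-0.45, -0.544, -0.453, 0.545]
ft_force: [0.3, 0.0, 0.7]
grip_width: 0.0853
```

```bash
python3 - <<'E'
from h import *
p,R,y=tool();print(p,y,R[:,0])
a=shot('scene','s11')
crop(a,150,90,400,320,2.6,'c11')
E
```

```text
[ 0.48846674 -0.24961253  0.25808428] -0.1859898870276136 [-0.00435173  0.00267507 -0.99998695]
```

View pics/c11.png

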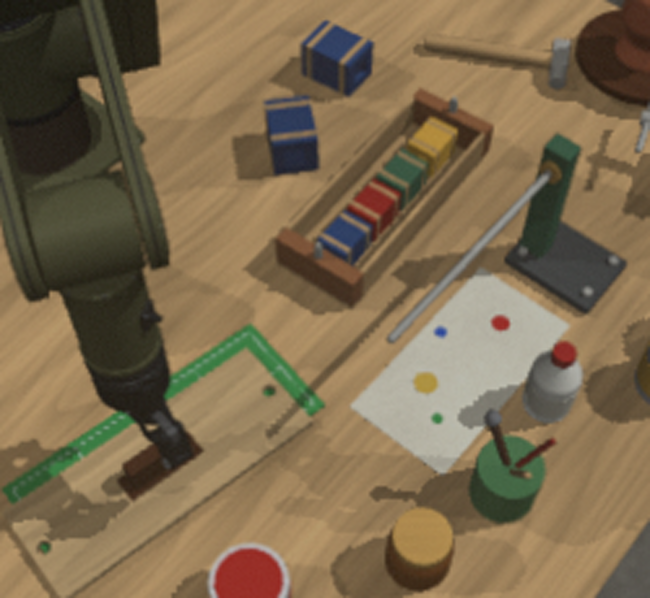

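All four segments lie in the tray (crop (432,145), (402,178), (372,210), (343,238)). The gripper is over the lid's handle, so I lower and grip.

Request:
step_arm --targets '[[0,[0,0,-25],[0,0,0]],[0,[0,0,-45],[0,0,0]],[0,[0,0,-57],[0,0,0]],[0,[0,0,-62],[0,0,0]],[0,[0,0,-62],[0,0,0]],[0,[0,0,-62],[0,0,0]]]'

```text
t: 35.6
tcp_pos: [0.4897, -0.2503, 0.1987]
tool_rot: [0.452, 0.544, 0.451, -0.544]
ft_force: [-1.2, -0.5, 0.5]
grip_width: 0.0854
```

Request:
step_arm --targets '[[0.5,[0,0,0],[0,0,0]],[0.6,[0,0,0],[0,0,0]],[0.7,[0,0,0],[0,0,0]],[0.8,[0,0,0],[0,0,0]],[0.9,[0,0,0],[0,0,0]],[1,[0,0,0],[0,0,0]],[1,[0,0,0],[0,0,0]],[1,[0,0,0],[0,0,0]]]' --squeeze 80

```text
t: 36.4
tcp_pos: [0.4892, -0.2501, 0.198]
tool_rot: [-0.451, -0.544, -0.451, 0.544]
ft_force: [-0.6, 0.8, 6.4]
grip_width: 0.0187
```

Request:
step_arm --targets '[[1,[0,0,5],[0,0,0]],[1,[0,0,20],[0,0,0]],[1,[0,0,40],[0,0,0]],[1,[0,0,65],[0,0,0]],[1,[0,0,90],[0,0,0]],[1,[0,0,115],[0,0,0]],[1,[0,0,132],[0,0,0]],[1,[0,0,132],[0,0,0]]]'

```text
t: 37.2
tcp_pos: [0.4899, -0.2504, 0.3317]
tool_rot: [0.453, 0.545, 0.45, -0.544]
ft_force: [0.3, -0.0, -3.5]
grip_width: 0.0188
```

Request:
step_arm --targets '[[1,[-4,25,0],[0,0,0.02]],[1,[-8,60,0],[0,0,0.04]],[1,[-12,100,0],[0,0,0.07]],[1,[-16,140,0],[0,0,0.1]],[1,[-20,180,0],[0,0,0.13]],[1,[-24,220,0],[0,0,0.16]],[1,[-28,260,0],[0,0,0.19]],[1,[-32,300,0],[0,0,0.22]]]'

```text
t: 38.0
tcp_pos: [0.456, 0.0514, 0.3282]
tool_rot: [0.508, 0.491, 0.509, -0.492]
ft_force: [0.6, 0.1, -3.3]
grip_width: 0.0189
```

Request:
step_arm --targets '[[1,[-3,40,0],[0,0,0.01]],[1,[-6,80,0],[0,0,0.02]],[1,[-9,115,0],[0,0,0.032]],[1,[-11,145,0],[0,0,0.032]],[1,[-12,165,0],[0,0,0.032]],[1,[-12,175,0],[0,0,0.032]],[1,[-12,175,0],[0,0,0.032]],[1,[-12,175,0],[0,0,0.032]]]'

```text
t: 38.8
tcp_pos: [0.4449, 0.2243, 0.3289]
tool_rot: [0.516, 0.482, 0.516, -0.484]
ft_force: [0.8, 0.5, -4.1]
grip_width: 0.0192
```

```bash
python3 - <<'E'
from h import *
p,R,y=tool();print(p,y,R[:,0],state()['grip_width'],state()['ft_force'],state()['wrist_torque'])
a=shot('scene','s12');shot('top','t12')
b=cv2.imread('pics/s2.png')[:,:,::-1]
o=np.hstack([cv2.resize(i[95:215,240:360],None,fx=3.3,fy=3.3,interpolation=cv2.INTER_CUBIC) for i in(b,a)])
cv2.imwrite('pics/c12.png',o[:,:,::-1])
# subpixel shift of patches around the holes, s2->s12
for n,(x,yy) in(('near',(273,171)),('far',(327,114)),):
    g1=cv2.cvtColor(b,cv2.COLOR_RGB2GRAY);g2=cv2.cvtColor(a,cv2.COLOR_RGB2GRAY)
    t=g1[yy-7:yy+8,x-7:x+8];w=g2[yy-15:yy+16,x-15:x+16]
    m=cv2.matchTemplate(w,t,cv2.TM_CCOEFF_NORMED);i=np.unravel_index(m.argmax(),m.shape)
    print(n,'shift col,row',i[1]-8,i[0]-8,m.max())
    ww=g2[yy-12:yy+13,x-12:x+13]; print(n)
    for nm,g in(('old',g1),('new',g2)):
        w=g[yy-8:yy+9,x-8:x+9].astype(float);d=np.clip(np.median(w)-25-w,0,None);Y,X=np.mgrid[-8:9,-8:9]
        print(nm,x+(d*X).sum()/d.sum(),yy+(d*Y).sum()/d.sum(),d.sum())
E
```

```text
[0.44490684 0.22426953 0.32890758] 0.06622333451299015 [-0.00159423 -0.00142759 -0.99999771] 0.01919155016029905 [ 0.81887987  0.481655   -4.10301257] [ 0.01980418 -0.00742747  0.01747344]
near shift col,row -1 1 0.9969192
near
old 269.29085457271367 175.81296851574214 2668.0
new 268.7575436739015 176.0391741662255 1889.0
far shift col,row -1 1 0.92239076
far
old 330.4202172096909 110.98412698412699 1197.0
new 329.09890741805634 110.88441633122484 1739.0
```

View pics/c12.png

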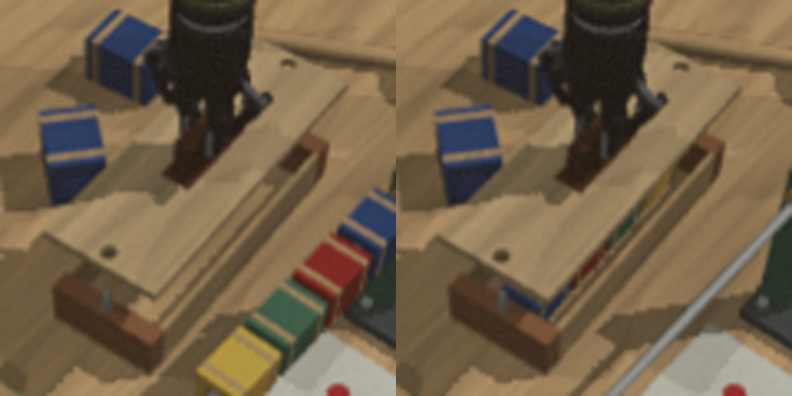

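Left is s2 and right is now. The lid is level in the grip, its near hole almost above the pin as before, about 1 px nearer the camera. I'll refine the offset to subpixel.

```bash
python3 - <<'E'
from h import *
p=tool()[0]; p2=np.array([.44512,.22489,.33013]); dz=p[2]-p2[2]
a=cv2.imread('pics/s12.png',0);b=cv2.imread('pics/s2.png',0)
B=cv2.resize(b,None,fx=8,fy=8,interpolation=cv2.INTER_CUBIC);A=cv2.resize(a,None,fx=8,fy=8,interpolation=cv2.INTER_CUBIC)
for n,(x,y),h in(('near',(272.5,171),6),('near2',(272.5,171),9),('far',(327,114),4),('far2',(326,114),6)):
    X,Y=int(x*8),int(y*8);H=h*8
    m=cv2.matchTemplate(A[Y-H-32:Y+H+32,X-H-32:X+H+32],B[Y-H:Y+H,X-H:X+H],cv2.TM_CCOEFF_NORMED)
    i=np.unravel_index(m.argmax(),m.shape);d=np.array([i[1]-32,i[0]-32])/8
    w=atz('scene',np.array([x,y])+d,.146+dz)-atz('scene',[x,y],.146)
    print(n,d,round(m.max(),3),'lid moved rel s2 (mm)',(w[:2]*1e3).round(2),' of which tool',((p-p2)*1e3).round(2))
E
```

```text
near [-1.     1.125] 0.997 lid moved rel s2 (mm) [ 0.08 -4.84]  of which tool [-0.04 -1.03 -0.82]
near2 [-1.  1.] 0.998 lid moved rel s2 (mm) [-0.23 -4.47]  of which tool [-0.04 -1.03 -0.82]
far [-0.875  1.   ] 0.985 lid moved rel s2 (mm) [ 0.16 -5.24]  of which tool [-0.04 -1.03 -0.82]
far2 [-0.875  0.875] 0.962 lid moved rel s2 (mm) [-0.2  -4.74]  of which tool [-0.04 -1.03 -0.82]
```

Request:
step_arm --targets '[[1,[0,4.5,0],[0,0,0]],[1,[0,4.5,-15],[0,0,0]],[1,[0,4.5,-30],[0,0,0]],[1,[0,4.5,-42],[0,0,0]],[1,[0,4.5,-48],[0,0,0]],[1,[0,4.5,-50],[0,0,0]],[1,[0,4.5,-50],[0,0,0]],[1,[0,4.5,-50],[0,0,0]]]'

```text
t: 39.7
tcp_pos: [0.4456, 0.2295, 0.2803]
tool_rot: [0.516, 0.484, 0.516, -0.483]
ft_force: [-1.1, 0.6, -3.7]
grip_width: 0.0188
```

```bash
python3 - <<'E'
from h import *
p,R,y=tool();s=state();print(p,y,s['ft_force'],s['wrist_torque'])
a=shot('scene','s13');shot('top','t13')
# predicted sites of the holes (lid top) if centred over pins: compare with s0 pin pictures
# tray pins: pin tip pixel in s11 vs hole now -> world at own heights
g=cv2.imread('pics/s13.png');h=cv2.imread('pics/s11.png')
o=np.hstack([cv2.resize(i[140:200,250:310],None,fx=6,fy=6,interpolation=cv2.INTER_CUBIC) for i in(h,g)])
q=np.hstack([cv2.resize(i[100:145,300:360],None,fx=6,fy=6,interpolation=cv2.INTER_CUBIC) for i in(h,g)])
cv2.imwrite('pics/c13.png',cv2.resize(np.vstack([o,q]),None,fx=.9,fy=.9))
E
```

```text
[0.4455612  0.22949472 0.28026606] 0.06578979145017366 [-1.1308232   0.59961782 -3.74136686] [0.03001668 0.00108404 0.00986133]
```

Request:
step_arm --targets '[[1,[-0.5,-0.5,-3],[0,0,0]],[1,[-0.5,-0.5,-6],[0,0,0]],[1,[-0.5,-0.5,-9],[0,0,0]],[1,[-0.5,-0.5,-12],[0,0,0]],[1,[-0.5,-0.5,-14],[0,0,0]],[1,[-0.5,-0.5,-14],[0,0,0]]]'

```text
t: 40.4
tcp_pos: [0.4445, 0.2289, 0.2652]
tool_rot: [0.516, 0.483, 0.516, -0.484]
ft_force: [-0.5, 0.0, -3.5]
grip_width: 0.0187
```

Request:
step_arm --targets '[[1,[0,0,-3],[0,0,0]],[1,[0,0,-6],[0,0,0]],[1,[0,0,-9],[0,0,0]],[1,[0,0,-11],[0,0,0]],[1,[0,0,-12],[0,0,0]],[1,[0,0,-12],[0,0,0]]]'

```text
t: 41.0
tcp_pos: [0.4446, 0.2289, 0.2535]
tool_rot: [0.516, 0.483, 0.516, -0.483]
ft_force: [0.7, -0.1, -3.7]
grip_width: 0.0188
```

Request:
step_arm --targets '[[1,[0,0,-1],[0,0,0]],[1,[0,0,-2],[0,0,0]],[1,[0,0,-3],[0,0,0]],[1,[0,0,-3],[0,0,0]],[1,[0,0,-3],[0,0,0]]]'

```text
t: 41.5
tcp_pos: [0.4447, 0.229, 0.251]
tool_rot: [0.516, 0.483, 0.516, -0.483]
ft_force: [-1.0, -1.2, 1.4]
grip_width: 0.0189
```

Contact is at the expected seating height. I'll release, rise and step clear.

Request:
step_arm --targets '[[1,[0,0,-1],[0,0,0]],[0.7,[0,0,-1],[0,0,0]],[0.4,[0,0,-1],[0,0,0]],[0.1,[0,0,-1],[0,0,0]],[0,[0,0,0],[0,0,0]],[0,[0,0,20],[0,0,0]],[0,[0,0,60],[0,0,0]],[0,[0,0,110],[0,0,0]]]'

```text
t: 42.3
tcp_pos: [0.4439, 0.2286, 0.36]
tool_rot: [0.515, 0.481, 0.517, -0.485]
ft_force: [1.5, 0.8, -0.1]
grip_width: 0.0857
```

Request:
step_arm --targets '[[0,[0,-40,30],[0,0,0]],[0,[0,-85,50],[0,0,0]],[0,[0,-130,50],[0,0,0]],[0,[0,-175,50],[0,0,0]],[0,[0,-220,50],[0,0,0]],[0,[0,-265,50],[0,0,0]],[0,[0,-310,50],[0,0,0]],[0,[0,-350,50],[0,0,0]]]'

```text
t: 43.1
tcp_pos: [0.4443, -0.1231, 0.4108]
tool_rot: [0.516, 0.483, 0.516, -0.483]
ft_force: [0.7, -0.6, 0.0]
grip_width: 0.0851
```

```bash
python3 - <<'E'
from h import *
p,R,y=tool();print(p,state()['ft_force'])
a=shot('scene','s14');b=shot('top','t14')
def shifts(cam,new,old,roi,z):
    x0,y0,x1,y1=roi;A=cv2.resize(cv2.imread(f'pics/{new}.png',0),None,fx=8,fy=8,interpolation=cv2.INTER_CUBIC);B=cv2.resize(cv2.imread(f'pics/{old}.png',0),None,fx=8,fy=8,interpolation=cv2.INTER_CUBIC)
    m=cv2.matchTemplate(A[y0*8-32:y1*8+32,x0*8-32:x1*8+32],B[y0*8:y1*8,x0*8:x1*8],cv2.TM_CCOEFF_NORMED);i=np.unravel_index(m.argmax(),m.shape)
    print(cam,roi,np.array([i[1]-32,i[0]-32])/8,round(m.max(),3))
for r in((150,228,170,244),(250,220,270,236),(190,222,228,242)): shifts('top','t14','t0',r,.07)
for r in((262,175,285,195),(315,122,332,138),(285,140,315,170)): shifts('scene','s14','s0',r,.07)
s0=cv2.imread('pics/s0.png')
o=np.hstack([cv2.resize(i[110:220,245:345],None,fx=4,fy=4,interpolation=cv2.INTER_CUBIC) for i in(s0,a[:,:,::-1])])
cv2.imwrite('pics/c14.png',o)
E
```

```text
[ 0.44428975 -0.12311718  0.41080739] [ 0.650633   -0.58215651  0.00645663]
top (150, 228, 170, 244) [-0.125 -0.25 ] 0.948
top (250, 220, 270, 236) [-0.25 -0.25] 0.972
top (190, 222, 228, 242) [-0.375 -0.5  ] 0.993
scene (262, 175, 285, 195) [0.5 0. ] 0.996
scene (315, 122, 332, 138) [0.    0.125] 0.694
scene (285, 140, 315, 170) [0.625 0.   ] 0.992
```

View pics/c14.png

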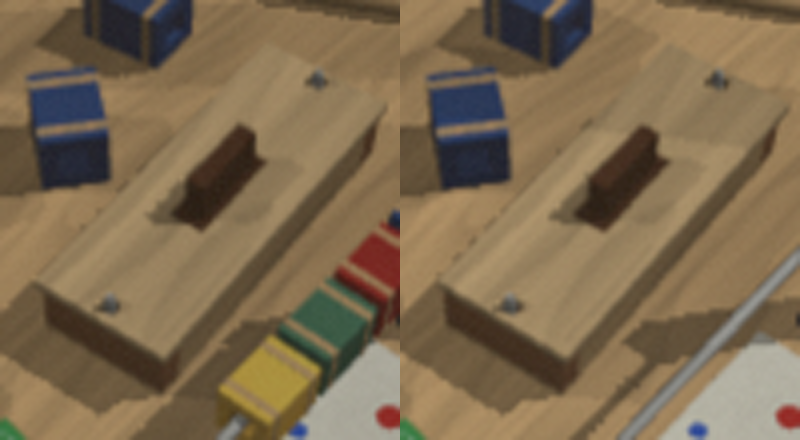

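The before/after pair shows the lid seated flush with both pins through the holes (crop (718,80) and (512,303)), within about 0.5 px of its starting closed pose (about 1.5 mm). The arm is clear, so I hand in.

```bash
python3 -c "
from h import *
print(order.close_job(), state()['t'])"
```

```text
the job is handed in; nothing more can be done
the job is handed in; nothing more can be done
```

The job is handed in at about 43 s of the 210 s; no verdict was reported. I laid the lid on the mat, slid yellow, green, red and blue off the bar in that order and laid them in a row on the tray floor. Then I put the lid back over both pins.

- **Blue segment:** the two blue blocks on the bench looked larger, so I took the one on the bar and left them alone.
- **Lid knocked aside:** the lid shifted about 30 mm on the mat while I was loading the tray. I re-measured it with both cameras (they agreed to about 2 mm), regripped it and corrected the roughly 5 mm grip offset before lowering.
- **Lid seating:** contact came at the expected height. In the final pictures both pins stand through the holes, and the lid is about 0.5 px (roughly 1.5 mm) from its starting closed pose.
- **Weak check:** one of the six image matches, at the far pin in the scene view, scored only 0.69. The top view of that pin scored 0.95 and agreed with the rest.
- **Segments and arm:** all four were seen lying flat in the tray just before the lid went back on. The arm ended clear of everything, and I saw no sign that it touched any other object.

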